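# Set the ratchet vise to tighten and clamp the test block

### The job

Clamp the aluminium test block in the red ratchet vise. The ratchet is still set to loosen: flip the small direction lever on the handle over to tighten (clockwise seen from above), then work the orange-gripped handle back and forth until the block is held firmly between the jaws, which is when the pull at the grip to keep it turning reaches about 16 N; do not overtighten. Leave the ratchet set to tighten, let go, and leave the other things on the bench where they are.

Things in the scene. Friction and masses are not known exactly. Their poses are not given: they have to be found in the camera images.
- vise: red bench vise, bolted down: base plate 130 x 280 x 20 mm, 90 x 90 x 50 mm spindle housing. Origin on the table top below the upright spindle; z up; the jaws lie along its +y (moving jaw nearer the spindle, then the block, then the red fixed jaw, whose place differs each time and is not measured); the handle points to about its -y.
- handle_axis (a point): point on the vertical spindle axis, 97 mm above the table, about which the handle swings.
- handle (a joint): ratchet handle, a level steel bar 22 mm wide (top 96 mm above the table) swinging about the spindle. 0 = pointing along the vise's -y, growing clockwise from above (the tightening way); end stops at -0.65 and +0.65 rad. Swung free or clicking back it resists with about 2 N at the grip; driving the still unloaded spindle, while it turns, with about 10.3 N (square to the bar).
- handle_grip (a point): point on the axis of the upright orange grip at the handle's end, 170 mm from the spindle axis: cylinder 25 mm diameter from 95 to 150 mm above the table; this point is 126 mm above the table. It is fixed to the handle.
- selector (a joint): direction lever, pivoted upright in the handle 60 mm from the spindle axis. Snaps over its middle (0) to stops at -0.4 / +0.4 rad, growing clockwise from above. Positive = tighten: clockwise strokes drive, anticlockwise ones click freely over 16 teeth (up to 0.39 rad of a stroke is lost before it bites). Negative = loosen. May rest near 0.2 while riding on a tooth. About 2 N at the tip flips it.
- selector_tip (a point): top centre of the lever's black upright post with yellow end, 10 mm diameter; 128 mm above the table, post free from 103 mm up, 34 mm from the lever's pivot (about 92 mm from the spindle axis, towards the grip). Set to loosen it leans to the anticlockwise side of the bar, 13 mm off its middle, set to tighten as far to the clockwise side. At its stop it pushes the handle along.
- jaw: dark moving jaw, 70 x 30 x 46 mm, with a sprung black pad on its +y face; origin at its underside, 20 mm above the table, axes as the vise. Clockwise spindle turn drives it along +y, 15 mm per rad; it stays where left. 9 to 25 mm of travel are needed, in one to three strokes. Once the block is caught, the pad yields at 25 N per mm and each 10 N of clamping adds 0.9 N to the pull while turning.
- sample: aluminium test block, about 50 x 40 x 45 mm (40 mm along the vise's y), 0.24 kg, standing loose between the open jaws, a few mm from each. Origin at the centre of its underside, 20 mm above the table. Wanted clamping force 40 to 90 N, that is 13.8 to 18.2 N pull at the grip while turning (standing still it is less); above 130 N (21.7 N pull) it is spoiled.
- spare: bystander: brass block 50 x 40 x 45 mm on the table; origin at the centre of its underside.
- driver: bystander: red-handled screwdriver, about 200 mm long, lying on the table along its x.
- tray: bystander: open white plastic box 120 x 90 x 60 mm; origin at the centre of its underside.
Things that resemble listed ones, but are neither listed nor needed, are in the scene too. Several things have the shape of the sample; the one meant has the colours described above.

How it is judged (in metres and radians):
On the way, in this order (a step that is already met when the one before it is completed fails the run):
1. the direction lever is flipped to tighten while the block is still unclamped (value of joint selector above 0.12 rad and contact force between jaw and sample below 8 N), for 0.1 s.
2. the block is then clamped with at least 40 N (contact force between jaw and sample above 40 N), for 0.2 s.
At the end, for the whole second after the job is handed in: The block stands upright (within 0.1 rad) on the vise base (underside less than 30 mm above the table), at rest, clamped by the moving jaw with 40 to 90 N; the direction lever is on the tighten side (above 0.1 rad); the handle is still (contact force between jaw and sample between 40 and 90 N and value of joint selector above 0.1 rad and angle between sample's own z axis and vertical below 0.1 rad and linear speed of sample below 0.01 m/s and z of sample in the frame of vise below 0.03 m and velocity of joint handle between -0.1 and 0.1 rad/s); the robot touches nothing.
It fails at once if the block is overtightened: clamping force above 130 N (contact force between jaw and sample above 130 N).
It fails at once if the brass block is shifted by more than 30 mm (distance of spare from where it was at the start of the episode above 0.03 m).
It fails at once if the screwdriver is shifted by more than 30 mm (distance of driver from where it was at the start of the episode above 0.03 m).
It fails at once if the white box is shifted by more than 30 mm (distance of tray from where it was at the start of the episode above 0.03 m).
It also fails if it takes over 72 s, if anything falls off the work surface, if the arm or the gripper's body presses on something with over 40 N, if the wrist force passes 120 N, or if a joint passes its speed limit or range.

### The arm

A 6-joint arm with a two-finger parallel gripper is mounted at the origin on the work surface. World frame = base frame: x ahead of the robot, y to its left, z up, the work surface at z = 0. Lengths are in m, angles in degrees, forces in N, time in s.
With the tool pointing down it reaches from about 0.25 to 0.725 m from the base axis. Payload 9.7 kg.
Tool frame: the origin (TCP) lies midway between the tips of the shut fingers; the grasp point (between the pads) lies 19 mm behind it; z points along the fingers, y is the line along which they close (so a half turn about z gives the same grasp; the last joint's range is limited). The gripper opens to 85 mm and grips with 20 to 120 N. Pads are 22 mm wide; open, the fingers measure 114 mm over their backs; the gripper's body (76 mm by 85 mm) begins 54 mm behind the grasp point. The pads swing forward as they close: fully open they stand 13 mm farther back than shut.
Start: joints at [-71.963, 4.979, 10.078, 95.1, 0, 90], TCP at [0.17, -0.523, 0.231] pointing down, gripper open.
Joint ranges: [-179.16, 179.16], [-48.56, 103.87], [-65.8, 70.77], [-126.05, 130.52], [-82.76, 87.17], [-180, 180]. Speed limits (degrees/s): [127.2, 127.2, 147.25, 180, 180, 180].

### API

Orientations are given as [roll, pitch, yaw] about the fixed x, y, z axes, in that order (R = Rz(yaw) Ry(pitch) Rx(roll)).
In Python, from workcell import * gives the robot as it stands.
- The arm moves only by the tool servo_tool, never from a script. Its argument "moves" is a list of rows, each a list of 4 numbers: the shift along the world's x, y, z in cm, then the turn about the world's z in rad. A call has 1 to 20 rows; each row is the pose to reach, as a shift and turn from the pose commanded when the call began; what a row does not reach only later rows make up. A row lasts 1/12 s, in which the tool goes at most 41.7 mm and 7.16 degrees, less where a joint would pass 70% of its speed; a pose out of reach is approached as far as the arm can. A call with a gripper value outside its range is refused whole. "claw" is the closure, from 0 (fully open) to 1 (shut), set as the call begins (left out, the last holds). The fingers move at their own pace and stop on an object; "force" is the grip in N (left out, the last holds). Time passes only in rows, so rows that repeat a pose let the fingers close. It gives the time, the measured TCP pose, the force, the opening and the grip force at its end, in the units of the state.
- get_obs(): the state, without advancing time (a new reading comes with each control period).
- camera(name): name is "scene" or "top" or "wrist"; returns the picture (400x640x3 uint8, red, green, blue); there is no depth.
- get_calibration(name): a dict with "fx", "fy", "cx", "cy" (pixels), "k1" (the pictures are not rectified: a ray, as slopes to the right and down, at radius r is drawn at 1 + k1 r^2 times it, then the intrinsics apply), "rvec" (rotation vector, rad) and "tvec" (3), from world to camera coordinates, as OpenCV has them; the wrist camera has in their place "tool_from_camera" (4x4, takes a point from camera to tool coordinates, whose origin is the TCP and whose axes are the flange's). Camera axes: x right, y down, z forward; pixel columns grow to the right and rows downward; lengths in m; the calibration is good to about 2 mm. A picture is of the moment at which its call begins: read the wrist's pose just before it. get_calibration takes no time and is no camera call.
- job_done(): hands the job in; it is judged then, once.
The state is a dict: "time": time; "q": joint angles; "qd": joint speeds; "joint_efforts": joint torques, N m; "ee_pos": TCP position; "tcp_rot": TCP orientation; "wrist_force": force on the tool from outside, world axes, zero at the start; "torque": the same for the moment, N m; "opening": finger opening in m; "grasp_force": force on a finger pad.
Only numpy, scipy, OpenCV 4.12 (cv2) and the standard library are available. Lean on these libraries where they do the work, as an engineer would, in place of code of your own. Each camera call takes 0.05 s, during which the arm holds its last target. There are 200 camera calls.

## Working session

There is one attempt and no reset: what is moved stays moved. The work goes in short steps, Python scripts to look and compute and a tool call to move; the robot and the scene stay as the last step left them, time stands still between calls to the robot, and variables do not carry over. Pictures are saved under pics/ and viewed, at most 10 in all, crops included, and the job is handed in when it is done.

Besides the shell and the picture viewer there is one more tool, called after "Emit:" by a JSON object that holds its "fn" and its "kwargs", one argument or row to a line. servo_tool: Moves the arm, as the interface text tells. Its arguments: {"type":"object","properties":{"moves":{"type":"array","items":{"type":"array","items":{"type":"number"}}},"claw":{"type":"number"},"force":{"type":"number"}},"required":["moves"]}

```bash
mkdir -p pics
cat > h.py <<'E'
from workcell import *
import numpy as np, cv2
def cal(n):
    c=get_calibration(n)
    if 'rvec' in c:
        R=cv2.Rodrigues(np.array(c['rvec'],float))[0]; t=np.array(c['tvec'],float).ravel()
        return c,R,t
    return c,None,None
def ray(n,u,v):
    c,R,t=cal(n)
    K=np.array([[c['fx'],0,c['cx']],[0,c['fy'],c['cy']],[0,0,1.]])
    p=cv2.undistortPoints(np.array([[[u,v]]],float),K,np.array([c['k1'],0,0,0.]))[0,0]
    d=R.T@np.array([p[0],p[1],1]); return -R.T@t,d
def onz(n,u,v,z):
    o,d=ray(n,u,v); return o+d*(z-o[2])/d[2]
def proj(n,P):
    c,R,t=cal(n)
    K=np.array([[c['fx'],0,c['cx']],[0,c['fy'],c['cy']],[0,0,1.]])
    return cv2.projectPoints(np.array([P],float),R,t,K,np.array([c['k1'],0,0,0.]))[0][0,0]
def tri(n1,p1,n2,p2):
    a,d=ray(n1,*p1); b,e=ray(n2,*p2)
    s=np.linalg.lstsq(np.c_[d,-e],b-a,rcond=None)[0]
    x,y=a+d*s[0],b+e*s[1]; return (x+y)/2,np.linalg.norm(x-y)
def save(n,im): cv2.imwrite('pics/'+n+'.png',im[:,:,::-1])
E
python3 - <<'E'
from h import *
a,b=camera('scene'),camera('top')
np.savez('first.npz',scene=a,top=b)
save('scene1',a);save('top1',b); o=get_obs(); print(o['time'],o['ee_pos'],o['tcp_rot'],o['wrist_force'],o['opening'])
E
```

```text
0.1 [ 0.17023515 -0.52278333  0.23067412] [-1.79933724e+02  6.78352726e-04  1.80359841e+01] [ 0.47262643 -0.11923357 -0.83160177] 0.085106943065664
```

View pics/top1.png

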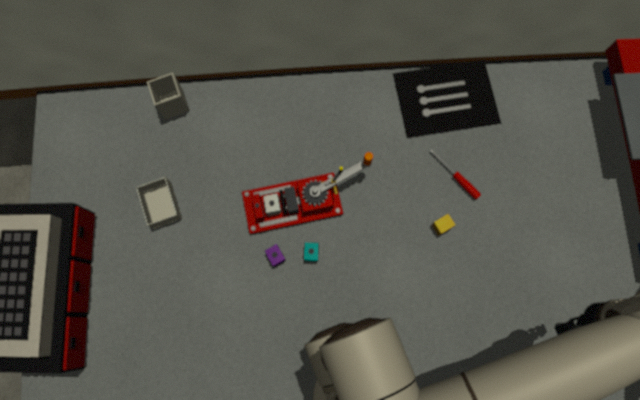

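View pics/scene1.png

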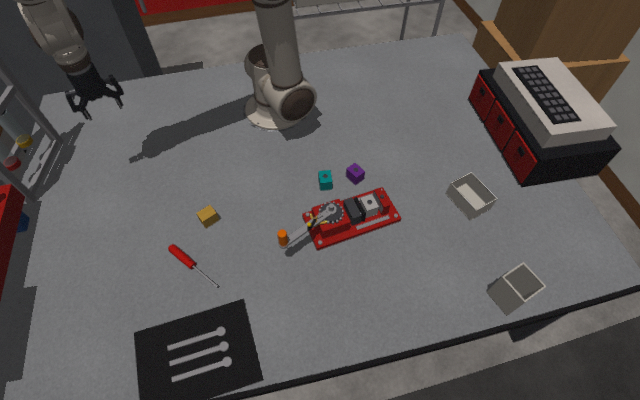

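The top view shows the vise at (292,203), with its spindle near (316,191), the orange grip at (368,159) and the yellow lever tip at (341,169). The sample is at (271,203). In the scene view the grip is at (283,237) and the spindle near (332,210).

Things that could be mistaken for the ones I want:
- **Sample:** silver block in the jaws, top (271,203). Lookalikes are the purple (275,256), teal (311,252) and brass (444,225) blocks, which stay untouched.
- **Grip:** orange at (368,159). Lookalikes are the screwdriver handle at (467,186) and the red cabinets.
- **Lever tip:** yellow spot at (341,169). The lookalike is the brass block.

Run:
```python
from h import *
f=np.load('first.npz')
def blobs(im,lo,hi,box):
    h=cv2.cvtColor(im,cv2.COLOR_RGB2HSV); m=cv2.inRange(h,lo,hi)
    n,l,s,c=cv2.connectedComponentsWithStats(m)
    return [(c[i].round(1),s[i].tolist()) for i in range(1,n) if box[0]<c[i][0]<box[2] and box[1]<c[i][1]<box[3] and s[i][4]>2]
for n,box in(('top',(240,140,400,240)),('scene',(260,180,410,260))):
    print(n,'orange',blobs(f[n],(6,180,120),(16,255,255),box)); print('yellow',blobs(f[n],(20,120,90),(34,255,255),box))
a=cv2.resize(f['top'][140:240,230:390],None,fx=5,fy=5,interpolation=cv2.INTER_CUBIC)
b=cv2.resize(f['scene'][180:255,265:410],None,fx=5,fy=5,interpolation=cv2.INTER_CUBIC)
save('crop_top',a);save('crop_scene',b)
```

```text
top orange [(array([368.2, 155.7]), [365, 152, 8, 8, 30]), (array([336. , 193.6]), [335, 193, 3, 2, 5])]
yellow [(array([340.6, 167.6]), [339, 166, 4, 4, 13]), (array([332., 181.]), [332, 180, 1, 3, 3]), (array([334.9, 189.1]), [334, 186, 3, 7, 18])]
scene orange [(array([281.6, 233.3]), [278, 230, 8, 8, 53])]
yellow [(array([310.8, 215.7]), [310, 214, 3, 4, 6]), (array([315.7, 217.7]), [315, 217, 2, 2, 3]), (array([323.9, 221.5]), [321, 220, 6, 4, 10]), (array([308.5, 223.9]), [307, 222, 4, 5, 15])]
```

View pics/crop_top.png

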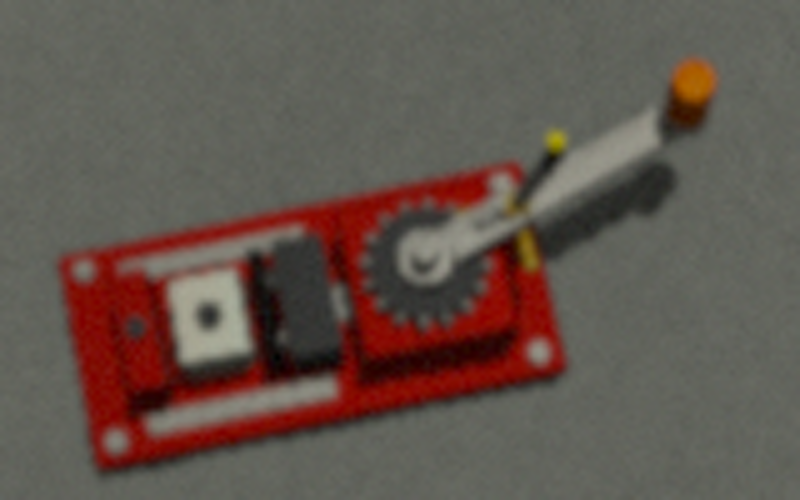

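View pics/crop_scene.png

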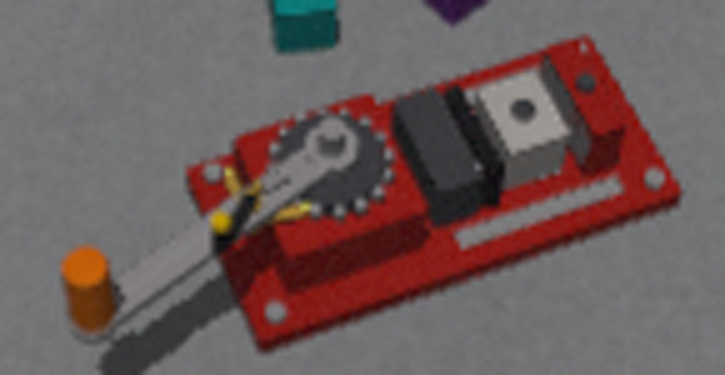

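The crops show the white/silver block with a dark hole between the dark moving jaw and the red fixed jaw. The yellow lever tip is on one side of the bar at top (341.2,168.2) / scene (309.2,224.4). The grip top is at top (368.6,156.4) / scene (282,232.4) and the hub at top (315,191) / scene (331.4,209).

Run:
```python
from h import *
T=lambda a,b:(a/5+230,b/5+140)
S=lambda a,b:(a/5+265,b/5+180)
g=[('hub',T(425,255),S(332,145),.100),('tip',T(556,141),S(221,222),.128),('grip',T(693,82),S(85,262),.150)]
P={}
for n,t,s,z in g:
    x,e=tri('top',t,'scene',s); a,b=onz('top',*t,z),onz('scene',*s,z); P[n]=(a+b)/2
    print(n,'tri',x.round(4),round(e,4),'top@z',a[:2].round(4),'scene@z',b[:2].round(4))
h,t,q=[P[k][:2] for k in('hub','tip','grip')]
print('r grip',np.linalg.norm(q-h),'r tip',np.linalg.norm(t-h))
u=(q-h)/np.linalg.norm(q-h); print('bar dir deg',np.degrees(np.arctan2(u[1],u[0])),'tip along',(t-h)@u,'side(left+)',u[0]*(t-h)[1]-u[1]*(t-h)[0])
# long edges from base holes at z=.02
H=[T(85,270),T(117,442),T(540,352),T(500,185)]
Q=[onz('top',*p,.022)[:2] for p in H]; print(np.round(Q,4))
d=(Q[0]+Q[1]-Q[2]-Q[3]); print('vise +y dir',np.degrees(np.arctan2(d[1],d[0])))
Q=[onz('scene',*p,.022)[:2] for p in [S(585,48),S(655,177),S(275,312),S(213,172)]]; print(np.round(Q,4))
d=(Q[0]+Q[1]-Q[2]-Q[3]); print('vise +y dir',np.degrees(np.arctan2(d[1],d[0])))
for n,pts in(('tray?',[(158,202)]),('spare',[(444,225)]),('driver',[(455,173)]),('teal',[(311,252)])):
    print(n,onz('top',*pts[0],.03)[:2].round(3))
```

```text
hub tri [0.5663 0.0786 0.0945] 0.0014 top@z [0.5647 0.0779] scene@z [0.5698 0.0782]
tip tri [0.6188 0.0025 0.1236] 0.0014 top@z [0.6174 0.002 ] scene@z [0.6215 0.0027]
grip tri [ 0.6402 -0.0736  0.1474] 0.0006 top@z [ 0.6394 -0.0736] scene@z [ 0.6418 -0.0733]
r grip 0.1683137385842064 r tip 0.0919228842687818
bar dir deg -64.19073764525068 tip along 0.09084979655336316 side(left+) 0.014004682020823368
[[0.5883 0.2776]
 [0.4849 0.2625]
 [0.5218 0.0151]
 [0.6236 0.0313]]
vise +y dir 98.3040822728897
[[0.4864 0.2696]
 [0.5894 0.2803]
 [0.6267 0.0315]
 [0.5238 0.0166]]
vise +y dir 98.4598695808144
tray? [0.58  0.539]
spare [ 0.457 -0.286]
driver [ 0.609 -0.337]
teal [0.405 0.1  ]
```

Emit:
{"fn": "servo_tool", "kwargs": {
  "moves": [
    [2,2,0,0.09],
    [4.5,5,0,0.18],
    [7,8,0,0.27],
    [9.5,11,0,0.36],
    [12,14,0,0.45],
    [14.5,17,0,0.54],
    [17,20,0,0.63],
    [19.5,23,0,0.72],
    [22,26,0,0.81],
    [24.5,29,0,0.9],
    [27,32,0,0.99],
    [29.5,35,0,1.08],
    [32,38,0,1.17],
    [34.5,41,0,1.26],
    [37,44,0,1.35],
    [39.5,47,0,1.44],
    [42,50,-1,1.53],
    [44,52,-2,1.62],
    [44.9,52.5,-3,1.71],
    [44.9,52.5,-3,1.71]
  ]
}}

```text
time: 1.77
ee_pos: [0.6199, 0.004, 0.1975]
tcp_rot: [-179.8, -0.1, 116.4]
wrist_force: [0.4, 0.6, -1.9]
opening: 0.0855
grasp_force: 0.0
```

Emit:
{"fn": "servo_tool", "kwargs": {
  "moves": [
    [0,0,0,0],
    [0,0,-1,0],
    [0,0,-2,0]
  ]
}}

```text
time: 2.02
ee_pos: [0.6193, 0.0011, 0.182]
tcp_rot: [179.9, 0.1, 115.8]
wrist_force: [-0.2, 0.2, 0.7]
opening: 0.0855
grasp_force: 0.0
```

Run:
```python
from h import *
o=get_obs(); im=camera('wrist'); save('w1',im); print(o['ee_pos'],o['tcp_rot'],o['q'].round(1) if hasattr(o['q'],'round') else o['q'],o['time'],o['wrist_force'])
c=get_calibration('wrist'); M=np.array(c['tool_from_camera'])
from scipy.spatial.transform import Rotation as Ro
W=np.eye(4);W[:3,:3]=Ro.from_euler('xyz',o['tcp_rot'],degrees=True).as_matrix();W[:3,3]=o['ee_pos']
C=W@M
K=np.array([[c['fx'],0,c['cx']],[0,c['fy'],c['cy']],[0,0,1.]])
for n,P in(('tip',(.619,.0024,.128)),('grip',(.6406,-.0735,.15)),('hub',(.567,.078,.1))):
    p=np.linalg.inv(C)@np.r_[P,1]; print(n,cv2.projectPoints(p[:3].reshape(1,1,3),np.zeros(3),np.zeros(3),K,np.array([c['k1'],0,0,0.]))[0].ravel())
```

```text
[0.61925722 0.00114659 0.18202472] [1.79888684e+02 6.11516799e-02 1.15843370e+02] [ 0.1 13.8 14.6 90.7 -0.  64.3] 2.0167 [-0.24571708  0.20043276  0.6759018 ]
tip [316.35326384 217.61913708]
grip [296.99776032 331.62082981]
hub [296.36846023  80.5989993 ]
```

View pics/w1.png

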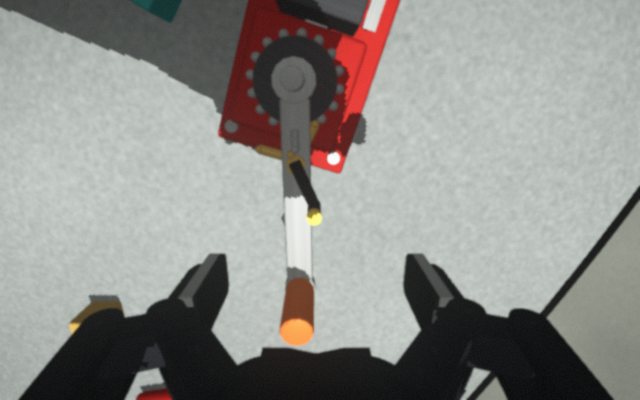

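The wrist view shows the lever tip at (315,217), the grip at (297,332) and the hub at (293,78). All are within about 3 px of their predicted positions, so I'll descend on the post.

Emit:
{"fn": "servo_tool", "kwargs": {
  "moves": [
    [0,0.1,-2,0],
    [0,0.1,-4,0],
    [0,0.1,-6,0],
    [0,0.1,-7,0],
    [0,0.1,-7.8,0],
    [0,0.1,-7.8,0]
  ]
}}

```text
time: 2.57
ee_pos: [0.6184, 0.0026, 0.102]
tcp_rot: [-179.9, -0.0, 116.0]
wrist_force: [0.3, -0.7, -0.2]
opening: 0.0853
grasp_force: 0.0
```

Emit:
{"fn": "servo_tool", "kwargs": {
  "moves": [
    [0,0,0,0],
    [0,0,0,0],
    [0,0,0,0],
    [0,0,0,0],
    [0,0,0,0],
    [0,0,0,0],
    [0,0,0,0],
    [0,0,0,0]
  ],
  "claw": 1,
  "force": 20
}}

```text
time: 3.23
ee_pos: [0.6189, 0.0028, 0.1036]
tcp_rot: [-180.0, 0.0, 116.0]
wrist_force: [-4.6, -1.8, 4.0]
opening: 0.0094
grasp_force: 21.4
```

Emit:
{"fn": "servo_tool", "kwargs": {
  "moves": [
    [-0.4,-0.2,0,0],
    [-0.8,-0.4,0,0],
    [-1.2,-0.6,0,0],
    [-1.6,-0.75,0,0],
    [-2.0,-0.95,0,0],
    [-2.35,-1.15,0,0],
    [-2.35,-1.15,0,0],
    [-2.35,-1.15,0,0]
  ]
}}

```text
time: 3.9
ee_pos: [0.5961, -0.0089, 0.1037]
tcp_rot: [180.0, 0.1, 116.0]
wrist_force: [2.7, -4.4, 4.1]
opening: 0.0089
grasp_force: 21.3
```

Emit:
{"fn": "servo_tool", "kwargs": {
  "moves": [
    [0,0,0,0],
    [0,0,0,0],
    [0,0,0,0],
    [0,0,0,0],
    [0,0,0,0],
    [0,0,0,0]
  ],
  "claw": 0
}}

```text
time: 4.4
ee_pos: [0.5957, -0.0083, 0.1031]
tcp_rot: [-180.0, -0.0, 116.0]
wrist_force: [-0.4, 0.2, -0.0]
opening: 0.0804
grasp_force: 0.0
```

Emit:
{"fn": "servo_tool", "kwargs": {
  "moves": [
    [0,0,1,0],
    [0,0,3,0],
    [0,0,6,0],
    [0,0,8,0],
    [0,0,8,0]
  ]
}}

```text
time: 4.82
ee_pos: [0.5973, -0.0085, 0.1891]
tcp_rot: [179.6, 0.2, 116.0]
wrist_force: [1.0, 0.4, 0.3]
opening: 0.0853
grasp_force: 0.0
```

Run:
```python
from h import *
o=get_obs(); im=camera('wrist'); save('w2',im); print(o['ee_pos'],o['tcp_rot'],o['time'],o['wrist_force'])
```

```text
[ 0.59728486 -0.00848744  0.18907603] [179.63790182   0.18223251 116.01373573] 4.8167 [0.99948852 0.36269948 0.29529759]
```

View pics/w2.png

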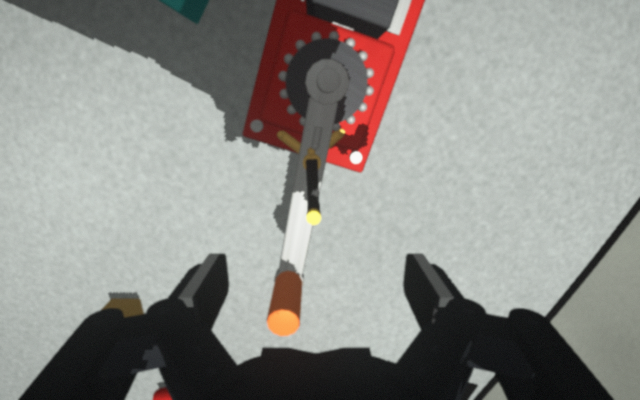

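The wrist view shows the post at (314,217), the hub at (327,82) and the grip top at (284,322). The handle seems to have swung with the lever, so I'll measure that.

```bash
cat >> h.py <<'E'
from scipy.spatial.transform import Rotation as Ro
HUB=np.array([.567,.0785])
def won(o,u,v,z):
    c=get_calibration('wrist'); W=np.eye(4);W[:3,:3]=Ro.from_euler('xyz',o['tcp_rot'],degrees=True).as_matrix();W[:3,3]=o['ee_pos']
    C=W@np.array(c['tool_from_camera']); K=np.array([[c['fx'],0,c['cx']],[0,c['fy'],c['cy']],[0,0,1.]])
    p=cv2.undistortPoints(np.array([[[u,v]]],float),K,np.array([c['k1'],0,0,0.]))[0,0]
    d=C[:3,:3]@np.r_[p,1]; return (C[:3,3]+d*(z-C[2,3])/d[2])[:2]
def wblob(im,lo,hi):
    m=cv2.inRange(cv2.cvtColor(im,cv2.COLOR_RGB2HSV),lo,hi); n,l,s,c=cv2.connectedComponentsWithStats(m)
    return [(c[i].round(1).tolist(),int(s[i][4])) for i in np.argsort(-s[1:,4])[:4]+1]
def rep(q,t,h=HUB):
    u=(q-h)/np.linalg.norm(q-h); a=np.degrees(np.arctan2(u[1],u[0]))
    print('grip',q.round(4),'r',np.linalg.norm(q-h).round(4),'dir',a.round(1),'handle',np.radians(-81.6-a).round(3),'tip',t.round(4),'along',((t-h)@u).round(4),'ccw side',(u[0]*(t-h)[1]-u[1]*(t-h)[0]).round(4))
E
python3 - <<'E'
from h import *
o=get_obs()
im=cv2.imread('pics/w2.png')[:,:,::-1].copy(); print(wblob(im,(6,150,200),(18,255,255)),wblob(im,(22,120,150),(34,255,255)))
h=won(o,327,82,.1); print('hub',h)
rep(won(o,284,322,.15),won(o,314,217,.128)); rep(won(o,284,322,.15),won(o,314,217,.128),h)
E
```

```text
[([282.9, 321.7], 623), ([344.0, 129.9], 7)] [([313.3, 211.8], 34), ([341.6, 131.1], 11)]
hub [0.56417872 0.07703477]
grip [ 0.6081 -0.0832] r 0.1669 dir -75.7 handle -0.102 tip [ 0.5959 -0.0091] along 0.0921 ccw side 0.0064
grip [ 0.6081 -0.0832] r 0.1662 dir -74.7 handle -0.121 tip [ 0.5959 -0.0091] along 0.0915 ccw side 0.0078
```

The handle swung free to about -0.11 rad, and the lever is still on the loosen side (about -0.2). I'll grip the post again and follow the arc until the handle reaches its clockwise stop, which will hold it while the lever flips.

Emit:
{"fn": "servo_tool", "kwargs": {
  "moves": [
    [0,0,-2,0],
    [0,0,-5,0],
    [0,0,-7,0],
    [0,0,-8,0],
    [0,0,-8,0]
  ]
}}

```text
time: 5.28
ee_pos: [0.5942, -0.0084, 0.1003]
tcp_rot: [-179.8, -0.1, 116.0]
wrist_force: [-1.2, -0.8, -0.4]
opening: 0.0855
grasp_force: 0.0
```

Emit:
{"fn": "servo_tool", "kwargs": {
  "moves": [
    [0,0,0,0],
    [0,0,0,0],
    [0,0,0,0],
    [0,0,0,0],
    [0,0,0,0],
    [0,0,0,0],
    [0,0,0,0],
    [0,0,0,0]
  ],
  "claw": 1
}}

```text
time: 5.95
ee_pos: [0.596, -0.0086, 0.1038]
tcp_rot: [180.0, 0.0, 116.0]
wrist_force: [-0.7, -0.9, 2.6]
opening: 0.0089
grasp_force: 21.5
```

Emit:
{"fn": "servo_tool", "kwargs": {
  "moves": [
    [-0.54,-0.17,0,-0.06],
    [-1.09,-0.3,0,-0.12],
    [-1.64,-0.4,0,-0.18],
    [-2.2,-0.46,0,-0.24],
    [-2.76,-0.49,0,-0.31],
    [-3.33,-0.49,0,-0.37],
    [-3.9,-0.46,0,-0.43],
    [-4.46,-0.39,0,-0.49],
    [-5.0,-0.28,0,-0.55],
    [-5.56,-0.14,0,-0.61],
    [-6.1,0.04,0,-0.67],
    [-6.62,0.24,0,-0.73],
    [-7.14,0.48,0,-0.79],
    [-7.64,0.74,0,-0.85],
    [-7.64,0.74,0,-0.85],
    [-7.64,0.74,0,-0.85]
  ]
}}

```text
time: 7.28
ee_pos: [0.5196, -0.0014, 0.1037]
tcp_rot: [179.9, 0.0, 67.4]
wrist_force: [-0.0, -4.6, 4.3]
opening: 0.0093
grasp_force: 21.6
```

Emit:
{"fn": "servo_tool", "kwargs": {
  "moves": [
    [-0.25,0.15,0,-0.03],
    [-0.5,0.3,0,-0.06],
    [-0.72,0.46,0,-0.09],
    [-0.94,0.62,0,-0.12],
    [-0.94,0.62,0,-0.12],
    [-0.94,0.62,0,-0.12]
  ]
}}

```text
time: 7.78
ee_pos: [0.5127, 0.0033, 0.1039]
tcp_rot: [179.6, 0.0, 60.5]
wrist_force: [12.8, -12.5, -1.4]
opening: 0.009
grasp_force: 21.5
```

Emit:
{"fn": "servo_tool", "kwargs": {
  "moves": [
    [-0.12,0.09,0,-0.02],
    [-0.24,0.18,0,-0.03],
    [-0.24,0.18,0,-0.03],
    [-0.24,0.18,0,-0.03]
  ]
}}

```text
time: 8.12
ee_pos: [0.5122, 0.004, 0.1042]
tcp_rot: [179.4, 0.0, 58.7]
wrist_force: [22.5, -18.8, -7.0]
opening: 0.0089
grasp_force: 21.7
```

Emit:
{"fn": "servo_tool", "kwargs": {
  "moves": [
    [0.3,-0.2,0,0],
    [0.3,-0.2,0,0],
    [0.3,-0.2,0,0],
    [0.3,-0.2,0,0],
    [0.3,-0.2,0,0],
    [0.3,-0.2,0,0]
  ],
  "claw": 0
}}

```text
time: 8.62
ee_pos: [0.5103, 0.0052, 0.1032]
tcp_rot: [-180.0, 0.0, 58.8]
wrist_force: [-0.2, 0.1, -0.1]
opening: 0.0803
grasp_force: 0.0
```

Emit:
{"fn": "servo_tool", "kwargs": {
  "moves": [
    [0,0,2,0],
    [0,0,5,0],
    [0,0,8,0],
    [0,0,9,0],
    [0,0,9,0],
    [0,0,9,0]
  ]
}}

```text
time: 9.12
ee_pos: [0.5107, 0.0051, 0.193]
tcp_rot: [180.0, -0.0, 58.7]
wrist_force: [-1.0, -0.0, -1.3]
opening: 0.0852
grasp_force: 0.0
```

Run:
```python
from h import *
o=get_obs(); im=camera('wrist'); save('w3',im); print(o['ee_pos'],o['tcp_rot'],o['time'],o['wrist_force'])
g=wblob(im,(6,150,200),(18,255,255));t=wblob(im,(22,120,150),(34,255,255));print(g,t)
rep(won(o,*g[0][0],.15),won(o,*t[0][0],.128))
```

```text
[0.51069096 0.00506088 0.19300145] [ 1.79984423e+02 -1.28646302e-02  5.87358605e+01] 9.1167 [-0.98825565 -0.04409704 -1.30856286]
[([337.1, 322.7], 593), ([350.1, 143.8], 12), ([348.2, 155.5], 10), ([363.0, 139.1], 9)] [([321.2, 217.4], 100), ([354.8, 145.0], 30), ([309.4, 135.3], 23), ([353.9, 150.3], 21)]
grip [ 0.4833 -0.0698] r 0.1703 dir -119.4 handle 0.66 tip [5.12e-01 4.00e-04] along 0.095 ccw side -0.0095
```

View pics/w3.png

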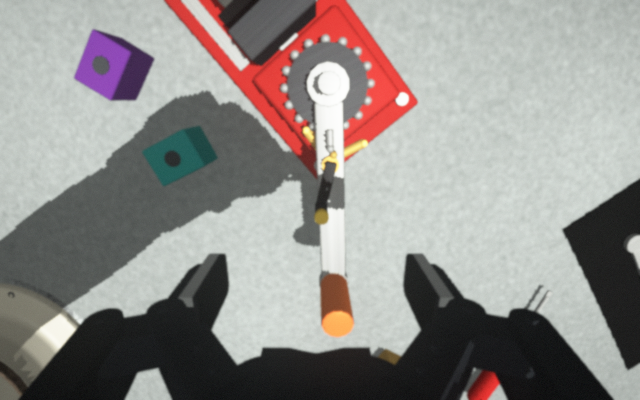

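The wrist view shows the post, at (321,217), now on the clockwise side of the bar. The grip top is at (337,323) and the handle is at its +0.65 stop. Next I'll grip the handle.

Emit:
{"fn": "servo_tool", "kwargs": {
  "moves": [
    [-0.9,-2.5,0,0.02],
    [-1.8,-5,0,0.04],
    [-2.65,-7.5,0,0.04],
    [-2.65,-7.5,-2,0.04],
    [-2.65,-7.5,-4.5,0.04],
    [-2.65,-7.5,-7,0.04],
    [-2.65,-7.5,-8.6,0.04],
    [-2.65,-7.5,-8.6,0.04]
  ]
}}

```text
time: 9.83
ee_pos: [0.4813, -0.0697, 0.1019]
tcp_rot: [-179.6, 0.2, 61.0]
wrist_force: [-0.6, 0.7, -0.9]
opening: 0.0853
grasp_force: 0.0
```

Emit:
{"fn": "servo_tool", "kwargs": {
  "moves": [
    [0,0,0,0],
    [0,0,0,0],
    [0,0,0,0],
    [0,0,0,0],
    [0,0,0,0],
    [0,0,0,0],
    [0,0,0,0]
  ],
  "claw": 1,
  "force": 40
}}

```text
time: 10.42
ee_pos: [0.4846, -0.0701, 0.1082]
tcp_rot: [179.9, -0.0, 61.0]
wrist_force: [-0.7, -1.3, 5.4]
opening: 0.0239
grasp_force: 39.0
```

Run:
```python
from h import *
o=get_obs();p=np.array(o['ee_pos'][:2]);d=p-np.array([.5665,.0785]);print(p,np.linalg.norm(d),np.degrees(np.arctan2(d[1],d[0])),o['wrist_force'])
def tab(a,b,s):
    t=np.radians(np.r_[np.arange(a,b,s),b]);print([[round(17*(np.cos(x)-np.cos(t[0])),2),round(17*(np.sin(x)-np.sin(t[0])),2),0,round(x-t[0],3)] for x in t[1:]])
tab(-118.8,-45.5,5)
tab(-45.5,-90.5,3)
```

```text
[ 0.48457339 -0.07009388] 0.1696823748875934 -118.86995947444105 [-0.72740744 -1.28752388  5.35547658]
[[np.float64(1.33), np.float64(-0.66), 0, np.float64(0.087)], [np.float64(2.71), np.float64(-1.2), 0, np.float64(0.175)], [np.float64(4.13), np.float64(-1.61), 0, np.float64(0.262)], [np.float64(5.59), np.float64(-1.9), 0, np.float64(0.349)], [np.float64(7.06), np.float64(-2.07), 0, np.float64(0.436)], [np.float64(8.55), np.float64(-2.1), 0, np.float64(0.524)], [np.float64(10.03), np.float64(-2.0), 0, np.float64(0.611)], [np.float64(11.49), np.float64(-1.78), 0, np.float64(0.698)], [np.float64(12.93), np.float64(-1.43), 0, np.float64(0.785)], [np.float64(14.34), np.float64(-0.95), 0, np.float64(0.873)], [np.float64(15.7), np.float64(-0.36), 0, np.float64(0.96)], [np.float64(17.0), np.float64(0.36), 0, np.float64(1.047)], [np.float64(18.23), np.float64(1.18), 0, np.float64(1.134)], [np.float64(19.39), np.float64(2.11), 0, np.float64(1.222)], [np.float64(20.11), np.float64(2.77), 0, np.float64(1.279)]]
[]
```

Emit:
{"fn": "servo_tool", "kwargs": {
  "moves": [
    [0.65,-0.35,0,0.044],
    [1.33,-0.66,0,0.087],
    [2.71,-1.2,0,0.175],
    [4.13,-1.61,0,0.262],
    [5.59,-1.9,0,0.349],
    [7.06,-2.07,0,0.436],
    [8.55,-2.1,0,0.524],
    [10.03,-2.0,0,0.611],
    [11.49,-1.78,0,0.698],
    [12.93,-1.43,0,0.785],
    [14.34,-0.95,0,0.873],
    [15.7,-0.36,0,0.96],
    [17.0,0.36,0,1.047],
    [18.23,1.18,0,1.134],
    [19.39,2.11,0,1.222],
    [20.11,2.77,0,1.279],
    [20.11,2.77,0,1.279],
    [20.11,2.77,0,1.279]
  ]
}}

```text
time: 11.92
ee_pos: [0.6851, -0.0406, 0.1082]
tcp_rot: [179.9, -0.1, 134.4]
wrist_force: [-4.5, 6.9, 7.6]
opening: 0.024
grasp_force: 40.8
```

```bash
cat > st.py <<'E'
from h import *
o=get_obs();p=np.array(o['ee_pos'][:2]);d=p-np.array([.5665,.0785]);a=np.arctan2(d[1],d[0]);f=np.array(o['wrist_force'])[:2]
print('r',np.linalg.norm(d).round(4),'dir',np.degrees(a).round(2),'handle',(np.radians(-81.6)-a).round(3),'tangential resist(+ = against cw)',(f@np.array([-np.sin(a),np.cos(a)])).round(2),'radial',(f@np.array([np.cos(a),np.sin(a)])).round(2),'yaw',o['tcp_rot'][2],'t',o['time'])
E
python3 - <<'E'
from st import *
t=np.radians(np.r_[np.arange(-45.5,-118,-3),-118.5])
print([[round(float(17*(np.cos(x)-np.cos(t[0]))),2),round(float(17*(np.sin(x)-np.sin(t[0]))),2),0,round(float(x-t[0]),3)] for x in t[1:]])
E
```

```text
r 0.1681 dir -45.11 handle -0.637 tangential resist(+ = against cw) 1.65 radial -8.09 yaw 134.41081039148256 t 11.9167
[[-0.65, -0.61, 0, -0.052], [-1.33, -1.18, 0, -0.105], [-2.04, -1.71, 0, -0.157], [-2.78, -2.21, 0, -0.209], [-3.54, -2.67, 0, -0.262], [-4.33, -3.09, 0, -0.314], [-5.14, -3.46, 0, -0.367], [-5.96, -3.8, 0, -0.419], [-6.8, -4.09, 0, -0.471], [-7.66, -4.33, 0, -0.524], [-8.53, -4.53, 0, -0.576], [-9.4, -4.69, 0, -0.628], [-10.29, -4.8, 0, -0.681], [-11.17, -4.86, 0, -0.733], [-12.06, -4.87, 0, -0.785], [-12.95, -4.84, 0, -0.838], [-13.84, -4.77, 0, -0.89], [-14.72, -4.64, 0, -0.942], [-15.59, -4.47, 0, -0.995], [-16.46, -4.26, 0, -1.047], [-17.31, -4.0, 0, -1.1], [-18.15, -3.69, 0, -1.152], [-18.97, -3.34, 0, -1.204], [-19.77, -2.95, 0, -1.257], [-20.03, -2.81, 0, -1.274]]
```

Emit:
{"fn": "servo_tool", "kwargs": {
  "moves": [
    [-0.65,-0.61,0,-0.052],
    [-1.33,-1.18,0,-0.105],
    [-2.04,-1.71,0,-0.157],
    [-2.78,-2.21,0,-0.209],
    [-3.54,-2.67,0,-0.262],
    [-4.33,-3.09,0,-0.314],
    [-5.14,-3.46,0,-0.367],
    [-5.96,-3.8,0,-0.419],
    [-6.8,-4.09,0,-0.471],
    [-7.66,-4.33,0,-0.524]
  ]
}}

```text
time: 12.75
ee_pos: [0.6101, -0.0848, 0.1083]
tcp_rot: [179.7, -0.0, 104.2]
wrist_force: [7.7, 5.4, 2.4]
opening: 0.0241
grasp_force: 40.7
```

```bash
python3 st.py
python3 - <<'E'
import numpy as np
t=np.radians(np.r_[-75.5,np.arange(-77,-119,-1.5)])
print([[round(float(17*(np.cos(x)-np.cos(t[0]))),2),round(float(17*(np.sin(x)-np.sin(t[0]))),2),0,round(float(x-t[0]),3)] for x in t[1:]])
E
```

```text
r 0.169 dir -75.05 handle -0.114 tangential resist(+ = against cw) 8.78 radial -3.22 yaw 104.19885900977587 t 12.75
[[-0.43, -0.11, 0, -0.026], [-0.87, -0.2, 0, -0.052], [-1.3, -0.28, 0, -0.079], [-1.74, -0.35, 0, -0.105], [-2.18, -0.41, 0, -0.131], [-2.63, -0.46, 0, -0.157], [-3.07, -0.5, 0, -0.183], [-3.51, -0.53, 0, -0.209], [-3.96, -0.54, 0, -0.236], [-4.4, -0.54, 0, -0.262], [-4.85, -0.53, 0, -0.288], [-5.29, -0.51, 0, -0.314], [-5.74, -0.48, 0, -0.34], [-6.18, -0.43, 0, -0.367], [-6.62, -0.38, 0, -0.393], [-7.06, -0.31, 0, -0.419], [-7.5, -0.23, 0, -0.445], [-7.94, -0.14, 0, -0.471], [-8.37, -0.04, 0, -0.497], [-8.8, 0.08, 0, -0.524], [-9.23, 0.2, 0, -0.55], [-9.65, 0.34, 0, -0.576], [-10.07, 0.48, 0, -0.602], [-10.49, 0.64, 0, -0.628], [-10.9, 0.81, 0, -0.654], [-11.31, 0.99, 0, -0.681], [-11.71, 1.18, 0, -0.707], [-12.11, 1.38, 0, -0.733]]
```

Emit:
{"fn": "servo_tool", "kwargs": {
  "moves": [
    [-0.43,-0.11,0,-0.026],
    [-0.87,-0.2,0,-0.052],
    [-1.3,-0.28,0,-0.079],
    [-1.74,-0.35,0,-0.105],
    [-2.18,-0.41,0,-0.131],
    [-2.63,-0.46,0,-0.157]
  ]
}}

```text
time: 13.25
ee_pos: [0.5842, -0.0899, 0.1083]
tcp_rot: [179.7, -0.0, 95.2]
wrist_force: [8.6, 2.2, 2.4]
opening: 0.0241
grasp_force: 40.7
```

```bash
python3 st.py
python3 - <<'E'
import numpy as np
for a,b in((-84.5,-94),(-93.5,-103),(-102.5,-112),(-111.5,-119)):
    t=np.radians(np.arange(a,b,-1.5))
    print([[round(float(17*(np.cos(x)-np.cos(t[0]))),2),round(float(17*(np.sin(x)-np.sin(t[0]))),2),0,round(float(x-t[0]),3)] for x in t[1:]])
E
```

```text
r 0.1693 dir -84.0 handle 0.042 tangential resist(+ = against cw) 8.76 radial -1.29 yaw 95.24540526416115 t 13.25
[[-0.44, -0.04, 0, -0.026], [-0.89, -0.06, 0, -0.052], [-1.33, -0.08, 0, -0.079], [-1.78, -0.08, 0, -0.105], [-2.22, -0.07, 0, -0.131], [-2.67, -0.05, 0, -0.157]]
[[-0.44, 0.03, 0, -0.026], [-0.89, 0.08, 0, -0.052], [-1.33, 0.13, 0, -0.079], [-1.77, 0.2, 0, -0.105], [-2.21, 0.28, 0, -0.131], [-2.64, 0.37, 0, -0.157]]
[[-0.43, 0.1, 0, -0.026], [-0.86, 0.22, 0, -0.052], [-1.29, 0.34, 0, -0.079], [-1.71, 0.48, 0, -0.105], [-2.13, 0.62, 0, -0.131], [-2.55, 0.78, 0, -0.157]]
[[-0.41, 0.17, 0, -0.026], [-0.82, 0.35, 0, -0.052], [-1.22, 0.54, 0, -0.079], [-1.62, 0.74, 0, -0.105]]
```

Emit:
{"fn": "servo_tool", "kwargs": {
  "moves": [
    [-0.44,-0.04,0,-0.026],
    [-0.89,-0.06,0,-0.052],
    [-1.33,-0.08,0,-0.079],
    [-1.78,-0.08,0,-0.105],
    [-2.22,-0.07,0,-0.131],
    [-2.67,-0.05,0,-0.157]
  ]
}}

```text
time: 13.75
ee_pos: [0.5576, -0.0907, 0.1083]
tcp_rot: [179.7, -0.0, 86.2]
wrist_force: [10.7, -0.2, 1.3]
opening: 0.0239
grasp_force: 40.7
```

```bash
python3 st.py
```

```text
r 0.1695 dir -93.02 handle 0.199 tangential resist(+ = against cw) 10.68 radial -0.37 yaw 86.22926548189658 t 13.75
```

Emit:
{"fn": "servo_tool", "kwargs": {
  "moves": [
    [-0.44,0.03,0,-0.026],
    [-0.89,0.08,0,-0.052],
    [-1.33,0.13,0,-0.079]
  ]
}}

```text
time: 14.0
ee_pos: [0.5443, -0.0896, 0.1083]
tcp_rot: [179.7, -0.0, 81.7]
wrist_force: [10.7, 0.1, 1.4]
opening: 0.0241
grasp_force: 40.6
```

```bash
python3 st.py
```

```text
r 0.1696 dir -97.54 handle 0.278 tangential resist(+ = against cw) 10.55 radial -1.52 yaw 81.6947517628716 t 14.0
```

Emit:
{"fn": "servo_tool", "kwargs": {
  "moves": [
    [-0.44,0.07,0,-0.026],
    [-0.87,0.15,0,-0.052],
    [-1.31,0.24,0,-0.079]
  ]
}}

```text
time: 14.25
ee_pos: [0.5311, -0.0874, 0.1083]
tcp_rot: [179.7, -0.0, 77.2]
wrist_force: [9.7, -2.3, 0.5]
opening: 0.0241
grasp_force: 40.6
```

```bash
python3 st.py
```

```text
r 0.1697 dir -102.03 handle 0.357 tangential resist(+ = against cw) 9.97 radial 0.19 yaw 77.15883250880475 t 14.25
```

Still unloaded at about 10 N, so I'll continue.

Emit:
{"fn": "servo_tool", "kwargs": {
  "moves": [
    [-0.43,0.1,0,-0.026],
    [-0.86,0.22,0,-0.052],
    [-1.29,0.34,0,-0.079],
    [-1.71,0.48,0,-0.105]
  ]
}}

```text
time: 14.58
ee_pos: [0.514, -0.0829, 0.1083]
tcp_rot: [179.7, -0.0, 71.1]
wrist_force: [9.8, -5.4, 1.1]
opening: 0.0241
grasp_force: 40.6
```

```bash
python3 st.py
```

```text
r 0.1698 dir -108.03 handle 0.461 tangential resist(+ = against cw) 11.02 radial 2.07 yaw 71.12086094206043 t 14.5833
```

Emit:
{"fn": "servo_tool", "kwargs": {
  "moves": [
    [-0.42,0.15,0,-0.026],
    [-0.83,0.31,0,-0.052],
    [-1.24,0.48,0,-0.079]
  ]
}}

```text
time: 14.83
ee_pos: [0.5014, -0.0784, 0.1083]
tcp_rot: [179.7, 0.0, 66.6]
wrist_force: [7.9, -5.9, 2.1]
opening: 0.0241
grasp_force: 40.6
```

```bash
python3 st.py
```

```text
r 0.1698 dir -112.52 handle 0.54 tangential resist(+ = against cw) 9.57 radial 2.41 yaw 66.58114325750715 t 14.8333
```

Emit:
{"fn": "servo_tool", "kwargs": {
  "moves": [
    [-0.41,0.18,0,-0.026],
    [-0.82,0.37,0,-0.052],
    [-1.21,0.57,0,-0.079]
  ]
}}

```text
time: 15.08
ee_pos: [0.4892, -0.0728, 0.1083]
tcp_rot: [179.7, 0.0, 62.0]
wrist_force: [7.7, -6.7, 0.6]
opening: 0.0241
grasp_force: 40.7
```

```bash
python3 st.py
```

```text
r 0.1699 dir -117.05 handle 0.619 tangential resist(+ = against cw) 9.9 radial 2.47 yaw 62.04641960328721 t 15.0833
```

Emit:
{"fn": "servo_tool", "kwargs": {
  "moves": [
    [0.65,-0.33,0,0.044],
    [1.34,-0.63,0,0.087],
    [2.74,-1.13,0,0.175],
    [4.17,-1.52,0,0.262],
    [5.63,-1.77,0,0.349],
    [7.11,-1.9,0,0.436],
    [8.59,-1.9,0,0.524],
    [10.07,-1.77,0,0.611],
    [11.53,-1.52,0,0.698],
    [12.96,-1.13,0,0.785],
    [14.35,-0.63,0,0.873],
    [15.7,0,0,0.96],
    [16.98,0.74,0,1.047],
    [18.2,1.59,0,1.134],
    [19.33,2.54,0,1.222],
    [19.76,2.95,0,1.257],
    [19.76,2.95,0,1.257]
  ]
}}

```text
time: 16.5
ee_pos: [0.6852, -0.0405, 0.1082]
tcp_rot: [180.0, -0.1, 134.4]
wrist_force: [-6.1, 6.4, 9.5]
opening: 0.0239
grasp_force: 41.6
```

```bash
python3 st.py
```

```text
r 0.1681 dir -45.07 handle -0.637 tangential resist(+ = against cw) 0.24 radial -8.82 yaw 134.4147574710059 t 16.5
```

Emit:
{"fn": "servo_tool", "kwargs": {
  "moves": [
    [-0.65,-0.61,0,-0.052],
    [-1.33,-1.18,0,-0.105],
    [-1.68,-1.45,0,-0.131],
    [-2.04,-1.71,0,-0.157]
  ]
}}

```text
time: 16.83
ee_pos: [0.6656, -0.0576, 0.1083]
tcp_rot: [179.8, -0.0, 125.2]
wrist_force: [4.1, 9.0, 4.2]
opening: 0.0243
grasp_force: 41.5
```

```bash
python3 st.py
python3 - <<'E'
import numpy as np
for a,b in((-54.5,-62.5),(-62,-70),(-69.5,-77.5),(-77,-85),(-84.5,-92.5)):
    t=np.radians(np.arange(a,b,-1.5))
    print([[round(float(17*(np.cos(x)-np.cos(t[0]))),2),round(float(17*(np.sin(x)-np.sin(t[0]))),2),0,round(float(x-t[0]),3)] for x in t[1:]])
E
```

```text
r 0.1684 dir -53.94 handle -0.483 tangential resist(+ = against cw) 8.58 radial -4.86 yaw 125.21061357284637 t 16.8333
[[-0.37, -0.25, 0, -0.026], [-0.74, -0.5, 0, -0.052], [-1.12, -0.73, 0, -0.079], [-1.5, -0.96, 0, -0.105], [-1.89, -1.17, 0, -0.131]]
[[-0.4, -0.2, 0, -0.026], [-0.8, -0.4, 0, -0.052], [-1.2, -0.58, 0, -0.079], [-1.61, -0.75, 0, -0.105], [-2.03, -0.91, 0, -0.131]]
[[-0.42, -0.15, 0, -0.026], [-0.84, -0.29, 0, -0.052], [-1.27, -0.42, 0, -0.079], [-1.7, -0.54, 0, -0.105], [-2.13, -0.64, 0, -0.131]]
[[-0.43, -0.09, 0, -0.026], [-0.87, -0.18, 0, -0.052], [-1.31, -0.25, 0, -0.079], [-1.75, -0.31, 0, -0.105], [-2.19, -0.36, 0, -0.131]]
[[-0.44, -0.04, 0, -0.026], [-0.89, -0.06, 0, -0.052], [-1.33, -0.08, 0, -0.079], [-1.78, -0.08, 0, -0.105], [-2.22, -0.07, 0, -0.131]]
```

Already biting at about 9 N, as in the unloaded part of the first stroke.

Emit:
{"fn": "servo_tool", "kwargs": {
  "moves": [
    [-0.37,-0.25,0,-0.026],
    [-0.74,-0.5,0,-0.052],
    [-1.12,-0.73,0,-0.079],
    [-1.5,-0.96,0,-0.105],
    [-1.89,-1.17,0,-0.131]
  ]
}}

```text
time: 17.25
ee_pos: [0.6472, -0.0696, 0.1083]
tcp_rot: [179.8, -0.0, 117.7]
wrist_force: [5.7, 7.2, 3.5]
opening: 0.0241
grasp_force: 41.4
```

```bash
python3 st.py
```

```text
r 0.1686 dir -61.41 handle -0.352 tangential resist(+ = against cw) 8.45 radial -3.62 yaw 117.70824627004242 t 17.25
```

Emit:
{"fn": "servo_tool", "kwargs": {
  "moves": [
    [-0.4,-0.2,0,-0.026],
    [-0.8,-0.4,0,-0.052],
    [-1.2,-0.58,0,-0.079],
    [-1.61,-0.75,0,-0.105],
    [-2.03,-0.91,0,-0.131]
  ]
}}

```text
time: 17.67
ee_pos: [0.6276, -0.0789, 0.1083]
tcp_rot: [179.7, -0.0, 110.2]
wrist_force: [9.6, 6.2, 0.9]
opening: 0.0238
grasp_force: 41.5
```

```bash
python3 st.py
```

```text
r 0.1689 dir -68.79 handle -0.224 tangential resist(+ = against cw) 11.2 radial -2.35 yaw 110.20147499140258 t 17.6667
```

Emit:
{"fn": "servo_tool", "kwargs": {
  "moves": [
    [-0.42,-0.15,0,-0.026],
    [-0.84,-0.29,0,-0.052]
  ]
}}

```text
time: 17.83
ee_pos: [0.6195, -0.0819, 0.1083]
tcp_rot: [179.7, 0.0, 107.2]
wrist_force: [12.1, 6.0, 0.7]
opening: 0.0239
grasp_force: 41.5
```

```bash
python3 st.py
```

```text
r 0.169 dir -71.73 handle -0.172 tangential resist(+ = against cw) 13.4 radial -1.86 yaw 107.22067648138743 t 17.8333
```

Emit:
{"fn": "servo_tool", "kwargs": {
  "moves": [
    [-0.43,-0.13,0,-0.026],
    [-0.86,-0.25,0,-0.052]
  ]
}}

```text
time: 18.0
ee_pos: [0.6112, -0.0845, 0.1083]
tcp_rot: [179.6, 0.0, 104.2]
wrist_force: [14.1, 5.8, 0.3]
opening: 0.0239
grasp_force: 41.6
```

```bash
python3 st.py
```

```text
r 0.169 dir -74.68 handle -0.121 tangential resist(+ = against cw) 15.11 radial -1.89 yaw 104.24096850630323 t 18.0
```

Emit:
{"fn": "servo_tool", "kwargs": {
  "moves": [
    [0,0,0,0],
    [0,0,0,0],
    [0.1,0.03,0,0.007],
    [0.25,0.07,0,0.015],
    [0.25,0.07,0,0.015],
    [0.25,0.07,0,0.015]
  ]
}}

```text
time: 18.5
ee_pos: [0.6132, -0.084, 0.1083]
tcp_rot: [179.7, 0.0, 105.2]
wrist_force: [9.2, 5.9, 1.9]
opening: 0.0239
grasp_force: 41.5
```

```bash
python3 st.py
```

```text
r 0.169 dir -73.96 handle -0.133 tangential resist(+ = against cw) 10.43 radial -3.14 yaw 105.15376015286208 t 18.5
```

Emit:
{"fn": "servo_tool", "kwargs": {
  "moves": [
    [0,0,0,0],
    [0,0,0,0],
    [0,0,0,0],
    [0,0,0,0],
    [0,0,0,0],
    [0,0,0,0]
  ],
  "claw": 0
}}

```text
time: 19.0
ee_pos: [0.611, -0.085, 0.1072]
tcp_rot: [-180.0, -0.0, 105.1]
wrist_force: [1.0, -1.0, -0.1]
opening: 0.0857
grasp_force: 0.0
```

Emit:
{"fn": "servo_tool", "kwargs": {
  "moves": [
    [0,0,2,0],
    [0,0,5,0],
    [0,0,8,0],
    [0,0,9,0],
    [0,0,9,0],
    [0,0,9,0]
  ]
}}

```text
time: 19.5
ee_pos: [0.6113, -0.085, 0.1972]
tcp_rot: [180.0, 0.0, 105.1]
wrist_force: [0.0, -0.1, -0.4]
opening: 0.0853
grasp_force: 0.0
```

Run:
```python
from h import *
o=get_obs(); im=camera('wrist'); save('w4',im); print(o['ee_pos'],o['time'],o['wrist_force'])
g=wblob(im,(6,150,200),(18,255,255));t=wblob(im,(22,120,150),(34,255,255));print(g,t)
rep(won(o,*g[0][0],.15),won(o,*t[0][0],.128))
```

```text
[ 0.61131332 -0.08497411  0.19717033] 19.5 [ 0.01656119 -0.09626556 -0.43621402]
[([333.0, 226.2], 505), ([359.1, 43.7], 17), ([337.0, 58.7], 3), ([343.0, 57.0], 1)] [([140.6, 301.6], 418), ([346.3, 49.2], 102), ([323.4, 53.2], 37), ([297.1, 22.5], 23)]
grip [ 0.6229 -0.0843] r 0.1721 dir -71.1 handle -0.184 tip [ 0.4904 -0.2007] along 0.2393 ccw side -0.1631
```

View pics/w4.png

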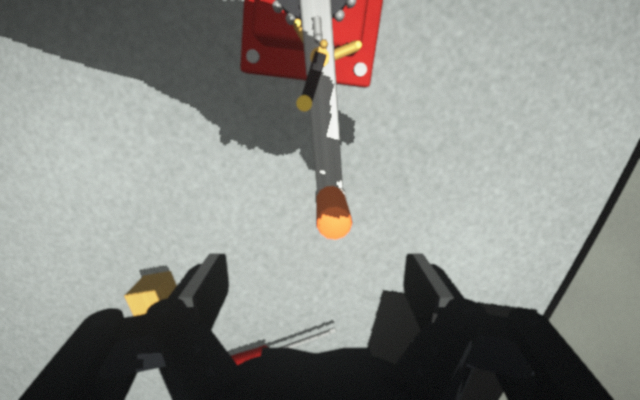

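The wrist view shows the lever post at (304,103), on the clockwise (tighten) side. The grip top at (334,222) is slightly anticlockwise of where I let go. I'll grip it again and check the pull.

Run:
```python
from h import *
o=get_obs()
rep(won(o,334,222,.15),won(o,304,103,.128))
b=camera('top'); s=camera('scene')
def fb(im,lo,hi,box):
    m=cv2.inRange(cv2.cvtColor(im,cv2.COLOR_RGB2HSV),lo,hi);n,l,st,c=cv2.connectedComponentsWithStats(m)
    return [(c[i].round(1).tolist(),int(st[i][4])) for i in range(1,n) if box[0]<c[i][0]<box[2] and box[1]<c[i][1]<box[3] and st[i][4]>5]
f=np.load('first.npz')
for im in(f['scene'],s): print(fb(im,(6,180,120),(16,255,255),(240,180,410,290)))
```

```text
grip [ 0.6219 -0.0807] r 0.1684 dir -71.0 handle -0.186 tip [ 0.5829 -0.0126] along 0.0913 ccw side -0.0147
[([281.6, 233.3], 53)]
[([277.0, 228.9], 37)]
```

Emit:
{"fn": "servo_tool", "kwargs": {
  "moves": [
    [0.4,0.15,-3,0.02],
    [0.8,0.3,-6,0.05],
    [0.8,0.3,-9,0.05],
    [0.8,0.3,-9,0.05]
  ]
}}

```text
time: 19.98
ee_pos: [0.6156, -0.0813, 0.0993]
tcp_rot: [-179.4, -0.3, 107.9]
wrist_force: [-1.5, 0.6, -1.1]
opening: 0.0857
grasp_force: 0.0
```

Emit:
{"fn": "servo_tool", "kwargs": {
  "moves": [
    [0,0,0,0],
    [0,0,0,0],
    [0,0,0,0],
    [0,0,0,0],
    [0,0,0,0],
    [0,0,0,0],
    [0,0,0,0]
  ],
  "claw": 1,
  "force": 40
}}

```text
time: 20.57
ee_pos: [0.6205, -0.0819, 0.1093]
tcp_rot: [179.8, 0.1, 107.9]
wrist_force: [4.3, -0.0, 6.8]
opening: 0.0239
grasp_force: 39.1
```

```bash
python3 st.py
```

```text
r 0.1693 dir -71.4 handle -0.178 tangential resist(+ = against cw) 4.09 radial 1.41 yaw 107.93691712028158 t 20.5667
```

Emit:
{"fn": "servo_tool", "kwargs": {
  "moves": [
    [-0.22,-0.07,0,-0.013],
    [-0.43,-0.13,0,-0.026],
    [-0.43,-0.13,0,-0.026]
  ]
}}

```text
time: 20.82
ee_pos: [0.6167, -0.0832, 0.1093]
tcp_rot: [179.7, 0.1, 106.4]
wrist_force: [7.1, 0.7, 4.0]
opening: 0.024
grasp_force: 39.3
```

```bash
python3 st.py
```

```text
r 0.1693 dir -72.76 handle -0.154 tangential resist(+ = against cw) 6.99 radial 1.41 yaw 106.41465620958263 t 20.8167
```

Emit:
{"fn": "servo_tool", "kwargs": {
  "moves": [
    [-0.22,-0.06,0,-0.013],
    [-0.43,-0.12,0,-0.026],
    [-0.43,-0.12,0,-0.026]
  ]
}}

```text
time: 21.07
ee_pos: [0.613, -0.0844, 0.1093]
tcp_rot: [179.6, 0.1, 104.9]
wrist_force: [10.1, 1.3, 3.2]
opening: 0.0239
grasp_force: 39.4
```

```bash
python3 st.py
```

```text
r 0.1694 dir -74.06 handle -0.132 tangential resist(+ = against cw) 10.09 radial 1.55 yaw 104.9437431596438 t 21.0667
```

The handle just winds up elastically (about 130 N/rad), so the spindle held. I'll push slightly past the old point for a second reading.

Emit:
{"fn": "servo_tool", "kwargs": {
  "moves": [
    [-0.22,-0.06,0,-0.013],
    [-0.43,-0.11,0,-0.026]
  ]
}}

```text
time: 21.23
ee_pos: [0.6095, -0.0854, 0.1093]
tcp_rot: [179.6, 0.1, 103.5]
wrist_force: [16.1, 0.9, 1.0]
opening: 0.0242
grasp_force: 39.6
```

```bash
python3 st.py
```

```text
r 0.1694 dir -75.3 handle -0.11 tangential resist(+ = against cw) 15.81 radial 3.23 yaw 103.49052118576925 t 21.2333
```

The pull is about 15.8 N while turning, which is on target. I'll unwind the handle gently and release.

Emit:
{"fn": "servo_tool", "kwargs": {
  "moves": [
    [0.3,0.08,0,0.018],
    [0.6,0.17,0,0.035],
    [0.9,0.26,0,0.053],
    [1.15,0.35,0,0.07],
    [1.4,0.43,0,0.085],
    [1.4,0.43,0,0.085]
  ]
}}

```text
time: 21.73
ee_pos: [0.6217, -0.0815, 0.1093]
tcp_rot: [179.8, 0.1, 108.4]
wrist_force: [3.4, -1.5, 6.5]
opening: 0.0242
grasp_force: 40.3
```

Emit:
{"fn": "servo_tool", "kwargs": {
  "moves": [
    [0,0,0,0],
    [0,0,0,0],
    [0,0,0,0],
    [0,0,0,0],
    [0,0,0,0],
    [0,0,0,0]
  ],
  "claw": 0
}}

```text
time: 22.23
ee_pos: [0.62, -0.0812, 0.1071]
tcp_rot: [-180.0, -0.0, 108.3]
wrist_force: [0.6, -0.2, -0.6]
opening: 0.0851
grasp_force: 0.0
```

Emit:
{"fn": "servo_tool", "kwargs": {
  "moves": [
    [0,0,2,0],
    [0,0,5,0],
    [0,0,8,0],
    [-3,-3,11,0],
    [-6,-6,13,0],
    [-9,-9,13,0],
    [-12,-12,13,0],
    [-12,-12,13,0],
    [-12,-12,13,0],
    [-12,-12,13,0]
  ]
}}

```text
time: 23.07
ee_pos: [0.4998, -0.2018, 0.2377]
tcp_rot: [180.0, 0.0, 108.2]
wrist_force: [0.1, -0.1, 0.2]
opening: 0.0855
grasp_force: 0.0
```

Run:
```python
from h import *
o=get_obs();print(o['time'],o['wrist_force'],o['ee_pos'])
a,b=camera('top'),camera('scene')
a=cv2.resize(a[140:240,230:390],None,fx=4,fy=4,interpolation=cv2.INTER_CUBIC)
b=cv2.resize(b[180:255,250:410],None,fx=4,fy=4,interpolation=cv2.INTER_CUBIC)
save('fin',np.vstack([a[:290],b]))
```

```text
23.0667 [ 0.13661241 -0.07337668  0.21160221] [ 0.49980567 -0.20176352  0.23768866]
```

View pics/fin.png

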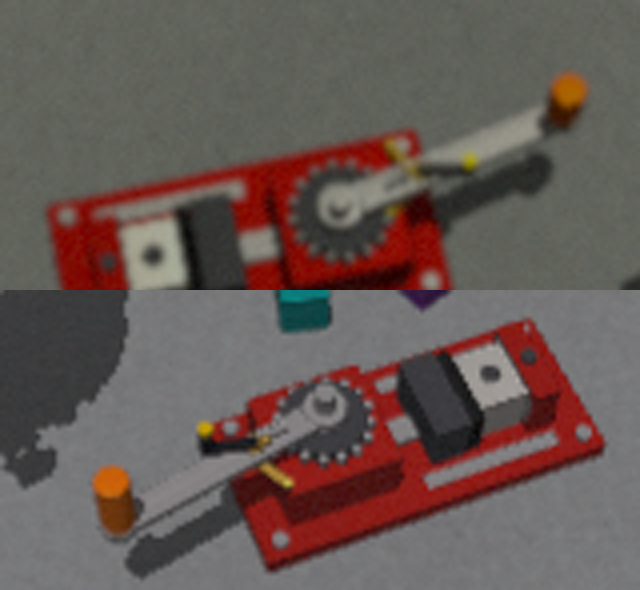

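The final view shows the block upright and held between the jaws, top crop (153,255). The lever is on the clockwise side, top crop (470,161), and the arm is clear.

```bash
python3 -c "
from workcell import *
print(job_done())"
```

```text
the job is handed in; nothing more can be done
None
```

The job is handed in: the block is clamped at about 15.8 N pull while turning (an estimated 60–65 N at the jaws), the ratchet is set to tighten, the arm is clear, and nothing else on the bench was touched; no verdict was returned.

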